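Weigh a centrifuge bucket on a hand scale

TASK

Take the spring hand scale from its fork and use its hook to lift the centrifuge bucket by its bail straight up out of its stand, gently, until it hangs free with its foot about 1 cm above the stand's top face, and hold it still there for two seconds for the reading. Then set it gently back fully home in the same stand, unhook, and hang the scale back in its fork. Do not touch the bucket with the gripper, never jerk or press on it with the scale, and leave the bottles and the tip box alone.

Things in the scene. Friction and masses are not known exactly. Their poses are not given: they have to be found in the camera images.
- scale: Spring hand scale, 150 g. Grip: grey block 24 x 60 x 26 mm (x, y, z), origin at its centre, z up; grip it across x. Below it a white tube, 22 mm in diameter, to z = -80 mm, with a collar 38 mm in diameter at z = -45 to -51 mm that rests on the fork, then the sprung plunger with its hook, open to the scale's +x. Hangs at first in the fork, yaw within 0.15 rad of the fork's.
- plunger (a joint): Reading of the scale: how far the plunger and hook are drawn down out of the tube, m; 0 unloaded, end stop at 0.095. Spring rate 90 N/m; it starts to move at a load of about 0.1 N.
- hook_seat (a point): Bottom of the hook's valley, where the bail comes to lie: on the scale's axis, 125 mm below the scale's origin when unloaded. The hook is 6 mm round bar: underside 6 mm below this point; shank 13 mm off on the scale's -x side; tip 13 mm off on the +x side and topping out 9 mm above this point; mouth above the tip 28 mm high.
- fork: Fixed steel fork stand, foot 120 x 100 mm. Two prongs, tops 100 mm above the table, point to its -x and leave a slot 28 mm wide, open to -x; a column closes it at x = 46 mm. Lips 5 mm high on the prong ends (x = -22 to -28 mm) keep the collar in: lift it over them. Origin on the table below the collar's place, z up.
- fork_seat (a point): On the fork, centre of the collar's place, level with the prongs' top (100 mm above the table); the hanging scale's origin is 51 mm above it.
- bucket: Aluminium centrifuge bucket with a white cap, 56 mm in diameter (cap 61 mm, its top 62 mm above the foot), with a steel bail of 7 mm round bar over it. Origin at the centre of the foot's underside, z up. The bail's top bar runs along the bucket's y, straight from y = -26 to 26 mm. Its mass is between 0.30 and 0.75 kg and unknown.
- bail_mid (a point): Middle of the bail's top bar, on its centre line, 98 mm above the foot; the bar's underside is 3.5 mm lower and 32 mm above the cap.
- stand: Fixed white block 110 x 110 x 20 mm with a round socket in the middle, 60 mm in diameter with a 3 mm lead-in and 12 mm deep, for the bucket. Origin at the centre of its underside on the table: the bucket when home has its foot 8 mm above it.
- bottle: Bystander: glass bottle with a blue cap, 84 mm in diameter, 170 mm high, origin at its base.
- small_bottle: Bystander: glass bottle with a blue cap, 56 mm in diameter, 100 mm high, origin at its base.
- tip_box: Bystander: low box of pipette tips, 88 x 123 x 65 mm, origin at its base.
Things that resemble listed ones, but are neither listed nor needed, are in the scene too. What is shaped like the scale but green is not meant.

How it is judged:
By the outcome, as a careful person would: the job done as asked, in the order asked, and still so for the second after the job is handed in, with the robot touching nothing.
It also fails if it takes over 72 s, if anything falls off the work surface, if the arm or the gripper's body presses on something with over 40 N, if the wrist force passes 120 N, or if a joint passes its speed limit or range.

ROBOT

A 6-joint arm with a two-finger parallel gripper is mounted at the origin on the work surface. World frame = base frame: x ahead of the robot, y to its left, z up, the work surface at z = 0. Lengths are in mm, angles in rad, forces in N, time in s.
With the tool pointing down it reaches from about 300 to 775 mm from the base axis. Payload 14.6 kg.
Tool frame: the origin (TCP) lies at the very end of the fingers, on their centre line; the grasp point (between the pads) lies manip.grip_depth behind it (manip.grip_depth is the distance from the TCP to the grasp point, in mm); x points along the fingers, z is the direction in which the jaws open and shut, and the axes are right-handed (so a half turn about x gives the same grasp; the last joint's range is limited). The gripper opens to 94 mm and grips with 3 to 60 N. Pads are 16 mm wide; open, the fingers measure 119 mm over their backs; the gripper's body (75 mm by 177 mm) begins 78 mm behind the grasp point.
Start: joints at [1.166, 0.3, 1.521, -0, 1.321, -0.067], TCP at [182.274, 518.908, 205.446] pointing down, gripper open.
Joint ranges: [-3.03, 3.03], [-0.79, 2.21], [0.23, 2.52], [-1.04, 4.18], [0, 3.07], [-2.55, 2.55]. Speed limits (rad/s): [2.22, 2.22, 2.57, 3.14, 3.14, 3.14].

INTERFACE

Orientations are given as [roll, pitch, yaw] about the fixed x, y, z axes, in that order (R = Rz(yaw) Ry(pitch) Rx(roll)).
In Python, from cell import manip gives the robot as it stands.
- The arm moves only by the tool step_arm, never from a script. Its argument "commands" is one flat list of numbers, 7 for each row, row after row: the shift along the tool's x, y, z in m, then the turn, a rotation vector about the tool's x, y, z in degrees, then the finger opening in m, from 0 to 0.094. A call has 1 to 5 rows; each row shifts and turns the commanded pose from where the row before left it, along the tool's axes as they then stand; what a row does not reach is not made up. A row lasts 1/8 s, in which the tool goes at most 62.5 mm and 10.7 degrees, less where a joint would pass 70% of its speed; a pose out of reach is approached as far as the arm can. A call with a gripper value outside its range is refused whole. The fingers move at their own pace and stop on an object; "squeeze" is the grip in N (left out, the last holds). Time passes only in rows, so rows that do not move let the fingers close. It gives the time, the measured TCP pose, the force and the opening at its end, in the units of the state.
- manip.read_state(): the state, without advancing time (a new reading comes with each control period).
- manip.camera(name): name is "side" or "top" or "wrist"; returns the picture (400x640x3 uint8, red, green, blue); there is no depth.
- manip.camera_model(name): a dict with "intrinsics" (3x3 intrinsics, pixels), "origin" and "orientation" of the camera in the world; the wrist camera has in their place "tool_from_camera" (4x4, takes a point from camera to tool coordinates, whose origin is the TCP and whose axes are the tool frame's). Camera axes: x right, y up, looking along -z (the intrinsics and any distortion apply to the point x, -y, -z); pixel columns grow to the right and rows downward; lengths in mm; the calibration is good to about 2 mm. The wrist camera is an equidistant fisheye: a pixel r from the principal point sees the ray r / f radians off the axis. A picture is of the moment at which its call begins: read the wrist's pose just before it. camera_model takes no time and is no camera call.
- manip.sign_off(): hands the job in, once; it reports no verdict.
Trained networks look in the newest picture that a camera, given by its name, has taken for a name from the list of things; names that differ only in an ending like _2 or _b are one class to them, and where a whole thing is asked for, a point or a joint stands for the part that bears it (a point fixed in the world has none). Each returns a list of dicts, best first, with "score" (0 to 1); they miss things now and then, are a little off and sometimes report something else, mostly with a low value. They report only what shows in the picture. A call takes as long as a camera call. They do not tell look-alikes from the thing itself.
- manip.find_in(thing, camera): "centre" ([row, column] in pixels, amid what is visible of it).
- manip.outline_of(thing, camera): "pixels" (400x640 bool, what is visible of it) and "centre" ([row, column] in pixels, amid what is visible of it).
The state is a dict: "clock": time; "joints": joint angles; "qd": joint speeds; "effort": joint torques, N m; "eef_pos": TCP position; "eef_rot": TCP orientation; "wrist_force": force on the tool from outside, world axes, zero at the start; "moment": the same for the moment, N m; "finger_gap": finger opening in mm.
Only numpy, scipy, OpenCV 4.12 (cv2) and the standard library are available. Lean on these libraries where they do the work, as an engineer would, in place of code of your own. Each camera call takes 0.05 s, during which the arm holds its last target. There are 200 camera calls.

## Working session

There is one attempt and no reset: what is moved stays moved. The work goes in short steps, Python scripts to look and compute and a tool call to move; the robot and the scene stay as the last step left them, time stands still between calls to the robot, and variables do not carry over. Pictures are saved under pics/ and viewed, about 8 in all and at most 12, crops included, and the job is handed in when it is done.

Besides the shell and the picture viewer there is one more tool, called after "Request:" as name(argument=value, ...) on one line, values as JSON. step_arm: Moves the arm, as the interface text tells. Its arguments: {"type":"object","properties":{"commands":{"type":"array"},"squeeze":{"type":"number"}},"required":["commands"]}

```bash
mkdir -p pics; ls; python3 - <<'E'
from cell import manip
import cv2,numpy as np
print(manip.grip_depth, manip.read_state())
a=[manip.camera(n) for n in("top","side")]
for n,i in zip(("top","side"),a):
    cv2.imwrite(f"pics/{n}0.png",i[:,:,::-1]); m=manip.camera_model(n);print(n,m)
for t in("scale","fork","bucket","stand","bail_mid","hook_seat"):
  for n in("top","side"):
    print(t,n,[(np.round(d["centre"]).tolist(),round(d["score"],2)) for d in manip.find_in(t,n)])
E
```

```text
pics
18.8 {'clock': 0.0, 'joints': array([ 1.16640003e+00,  3.00471709e-01,  1.52160948e+00,  1.34170345e-05,
        1.32070357e+00, -6.66187686e-02]), 'qd': array([-0.00067207,  0.0016144 , -0.00137245,  0.00088789, -0.00142019,
       -0.00098589]), 'effort': array([ 1.73142425e-04, -5.31802583e+01, -3.52741778e+01,  7.08356104e-02,
        2.43748137e-02, -1.00737564e-04]), 'eef_pos': array([182.16546199, 518.66403542, 204.87398877]), 'eef_rot': array([ 3.06407281,  1.56960416, -1.98609702]), 'wrist_force': array([ 0.5349396 ,  0.12556444, -0.16877626]), 'moment': array([ 0.06655778, -0.02543728, -0.01402955]), 'finger_gap': 94.1940777228965}
top {'intrinsics': array([[420.55248844,   0.        , 322.14037833],
       [  0.        , 420.55248844, 205.97484856],
       [  0.        ,   0.        ,   1.        ]]), 'origin': array([ 469.94205048,   57.29373814, 1056.84902401]), 'orientation': array([ 0.12512501,  0.01597264, -1.54678633])}
side {'intrinsics': array([[385.45993603,   0.        , 314.64636199],
       [  0.        , 385.45993603, 197.37803324],
       [  0.        ,   0.        ,   1.        ]]), 'origin': array([532.18675401, 761.3479752 , 652.79974403]), 'orientation': array([ 0.91605331, -0.01579519, -3.02418332])}
scale top [([175.0, 261.0], 0.78), ([250.0, 284.0], 0.73)]
scale side [([223.0, 370.0], 0.91), ([280.0, 272.0], 0.76)]
fork top [([242.0, 296.0], 0.58)]
fork side []
bucket top [([261.0, 455.0], 0.67)]
bucket side []
stand top [([268.0, 438.0], 0.77)]
stand side [([174.0, 370.0], 0.72)]
bail_mid top [([261.0, 451.0], 0.6)]
bail_mid side [([161.0, 372.0], 0.71)]
hook_seat top []
hook_seat side [([257.0, 366.0], 0.66), ([248.0, 283.0], 0.63), ([259.0, 354.0], 0.21)]
```

View pics/top0.png

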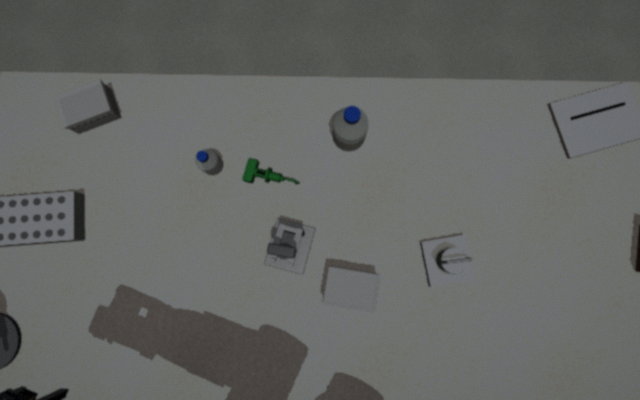

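View pics/side0.png

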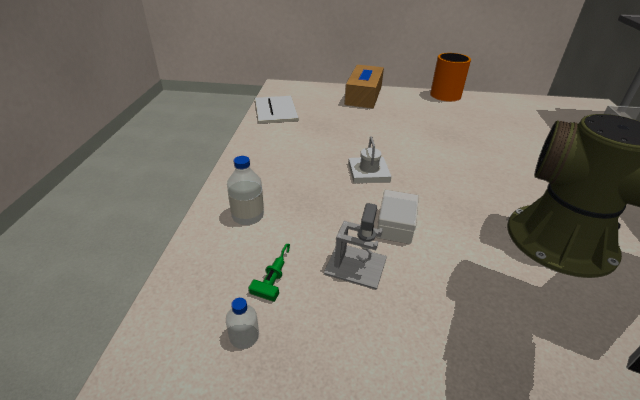

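The tops shows the grey scale in the fork at about (248,283), with a green look-alike lying on the table at (172,265). The bucket in its stand is at (260,452) and a white box stands near the fork at (287,350). In the side view they are at fork (240,362), green (275,270), and bucket (160,371). The grey one in the fork fits the description and I'll confirm that in an enlarged crop.

```bash
cat > h.py <<'E'
import numpy as np,cv2
from cell import manip
from scipy.spatial.transform import Rotation as R
def cam(n):
    m=manip.camera_model(n);return m["intrinsics"],np.array(m["origin"]),R.from_euler("xyz",m["orientation"]).as_matrix()
def ray(n,rc):
    K,o,Q=cam(n);r,c=rc;d=Q@np.array([(c-K[0,2])/K[0,0],-(r-K[1,2])/K[1,1],-1]);return o,d
def atz(n,rc,z):
    o,d=ray(n,rc);return o+d*(z-o[2])/d[2]
def proj(n,p):
    K,o,Q=cam(n);q=Q.T@(np.asarray(p,float)-o);return np.array([K[1,2]-K[1,1]*q[1]/-q[2],K[0,2]+K[0,0]*q[0]/-q[2]])
def wproj(p,st=None):
    m=manip.camera_model("wrist");st=st or manip.read_state();T=np.array(m["tool_from_camera"])
    Rt=R.from_euler("xyz",st["eef_rot"]).as_matrix();q=T[:3,:3].T@(Rt.T@(np.asarray(p,float)-st["eef_pos"])-T[:3,3])
    v=np.array([q[0],-q[1],-q[2]]);K=np.array(m["intrinsics"]);rr=np.hypot(v[0],v[1]);th=np.arctan2(rr,v[2])
    return np.array([K[1,2]+K[1,1]*th*v[1]/rr,K[0,2]+K[0,0]*th*v[0]/rr])
def wray(rc,st=None):
    m=manip.camera_model("wrist");st=st or manip.read_state();T=np.array(m["tool_from_camera"]);K=np.array(m["intrinsics"])
    x=(rc[1]-K[0,2])/K[0,0];y=(rc[0]-K[1,2])/K[1,1];th=np.hypot(x,y);v=np.array([np.sin(th)*x/th,-np.sin(th)*y/th,-np.cos(th)])
    Rt=R.from_euler("xyz",st["eef_rot"]).as_matrix();return np.array(st["eef_pos"])+Rt@T[:3,3],Rt@T[:3,:3]@v
def watz(rc,z,st=None):
    o,d=wray(rc,st);return o+d*(z-o[2])/d[2]
E
python3 - <<'E'
from h import *
a=cv2.imread("pics/top0.png");b=cv2.imread("pics/side0.png")
c=cv2.resize(a[195:295,255:385],None,fx=5.2,fy=5.2,interpolation=2)[:, :400*2]
d=cv2.resize(b[195:290,315:425],None,fx=3,fy=3,interpolation=2);e=cv2.resize(a[225:295,415:485],None,fx=4,fy=4,interpolation=2);f=cv2.resize(b[130:185,340:400],None,fx=3,fy=3,interpolation=2)
c=cv2.resize(a[205:285,255:325],None,fx=4,fy=4,interpolation=2)
o=np.zeros((600,620,3),np.uint8)
for im,y,x in((c,0,0),(d,0,285),(e,322,0),(f,322,285)): im=im[:600-y];o[y:y+im.shape[0],x:x+im.shape[1]]=im
cv2.imwrite("pics/crop1.png",cv2.convertScaleAbs(o,alpha=1.5))
print("scale",atz("top",(250,282),164),atz("top",(247,287),100),"bail",atz("top",(259,455),106))
s=R.from_euler("xyz",manip.read_state()["eef_rot"]).as_matrix();print(s.round(3));print(manip.camera_model("wrist"))
E
```

```text
scale [486.1785845  156.89984281 164.        ] [494.37800463 152.92420491 100.        ] bail [ 476.41700309 -224.06362927  106.        ]
[[-0.    -0.943  0.331]
 [ 0.     0.331  0.943]
 [-1.     0.     0.   ]]
{'intrinsics': array([[309.70691629,   0.        , 323.77848383],
       [  0.        , 309.70691629, 204.61316054],
       [  0.        ,   0.        ,   1.        ]]), 'tool_from_camera': array([[-2.33593758e-04,  2.75134237e-01, -9.61405792e-01,
        -1.79070369e+02],
       [ 1.33765987e-03,  9.61405044e-01,  2.75133698e-01,
         8.01335657e+01],
       [ 9.99999078e-01, -1.22176443e-03, -5.92614244e-04,
        -6.81424489e-01],
       [ 0.00000000e+00,  0.00000000e+00,  0.00000000e+00,
         1.00000000e+00]])}
```

View pics/crop1.png

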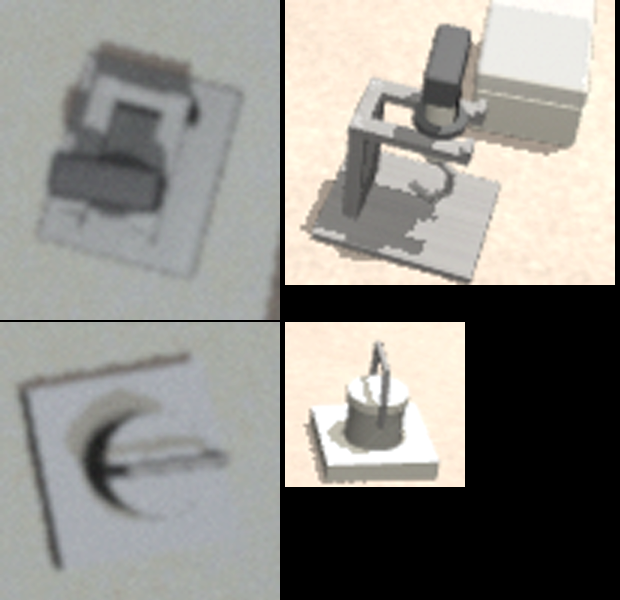

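The crop confirms it: the grey scale hangs in the fork, and its hook opens toward the column (+x). The bucket sits in its stand with the bail running roughly along world y.

```bash
python3 - <<'E'
from h import *
A=[atz("top",p,20)[:2] for p in((240.2,420),(233.2,462.5),(285.8,430))]
print("stand",np.round(A), np.arctan2(*(A[0]-A[2])[::-1]), np.arctan2(*(A[0]-A[1])[::-1])-np.pi/2,"centre",(A[1]+A[2])/2)
F=[atz("top",p,8)[:2] for p in((263.75,263.75),(273.75,303),(228,315.5))]
print("fork",np.round(F),np.arctan2(*(F[2]-F[1])[::-1]),np.arctan2(*(F[0]-F[1])[::-1])-np.pi/2,"foot c",(F[0]+F[2])/2)
for p in ((205+180/4,255+50/4),(205+190/4,255+165/4)):print("grip ends",atz("top",p,164))
for p in ((225+(470-322)/4,415+105/4),(225+(458-322)/4,415+225/4)):print("bail ends",atz("top",p,106))
E
```

```text
stand [[ 521. -165.]
 [ 540. -269.]
 [ 411. -188.]] 0.21183496791136924 0.18600277247218377 centre [ 475.74279994 -228.58427112]
fork [[454. 218.]
 [432. 120.]
 [546.  92.]] -0.24071919650292262 -0.2214930225535532 foot c [499.8635051  155.40666356]
grip ends [485.45078068 187.63242788 164.        ]
grip ends [481.64126281 126.56342728 164.        ]
bail ends [ 469.03757575 -193.43733616  106.        ]
bail ends [ 477.28329547 -260.13003291  106.        ]
```

```bash
cat >> h.py <<'E'
def Rtool(yaw): # tool x down, tool z at yaw
    c,s=np.cos(yaw),np.sin(yaw);z=np.array([c,s,0]);x=np.array([0,0,-1.]);return np.stack([x,np.cross(z,x),z],1)
def plan(p,yaw,n,g,p0=None,y0=None):
    st=manip.read_state();R0=R.from_euler("xyz",st["eef_rot"]).as_matrix() if y0 is None else Rtool(y0);p0=np.array(st["eef_pos"] if p0 is None else p0)
    rv=R.from_matrix(R0.T@Rtool(yaw)).as_rotvec();out=[]
    for i in range(n):
        Ri=R0@R.from_rotvec(rv*i/n).as_matrix();d=Ri.T@(np.array(p)-p0)/n/1000
        out+= [round(v,4) for v in d]+[round(v,2) for v in np.degrees(rv)/n]+[g]
    for k in range(0,n,5):print([float(v) for v in out[7*k:7*k+35]])
E
python3 - <<'E'
from h import *
plan([484,157,235],-0.08,10,0.094)
E
```

```text
[-0.003, -0.0405, -0.0241, 7.52, 0.0, -0.0, 0.094, -0.003, -0.0433, -0.0186, 7.52, 0.0, -0.0, 0.094, -0.003, -0.0453, -0.0128, 7.52, 0.0, -0.0, 0.094, -0.003, -0.0466, -0.0068, 7.52, 0.0, -0.0, 0.094, -0.003, -0.0471, -0.0006, 7.52, 0.0, -0.0, 0.094]
[-0.003, -0.0468, 0.0056, 7.52, 0.0, -0.0, 0.094, -0.003, -0.0457, 0.0116, 7.52, 0.0, -0.0, 0.094, -0.003, -0.0437, 0.0175, 7.52, 0.0, -0.0, 0.094, -0.003, -0.0411, 0.0231, 7.52, 0.0, -0.0, 0.094, -0.003, -0.0377, 0.0283, 7.52, 0.0, -0.0, 0.094]
```

Request:
step_arm(commands=[-0.003,-0.0405,-0.024,7.5,0,0,0.094,-0.003,-0.0435,-0.0185,7.5,0,0,0.094,-0.003,-0.0455,-0.013,7.5,0,0,0.094,-0.003,-0.0465,-0.007,7.5,0,0,0.094,-0.003,-0.047,-0.0005,7.5,0,0,0.094])

```text
clock: 1.32
eef_pos: [334.2, 336.8, 220.7]
eef_rot: [0.114, 1.57, 0.688]
wrist_force: [0.6, 0.4, 0.3]
finger_gap: 94.0
```

Request:
step_arm(commands=[-0.003,-0.047,0.0055,7.5,0,0,0.094,-0.003,-0.0455,0.0115,7.5,0,0,0.094,-0.003,-0.0435,0.0175,7.5,0,0,0.094,-0.003,-0.041,0.023,7.5,0,0,0.094,-0.003,-0.0375,0.028,7.5,0,0,0.094])

```text
clock: 1.95
eef_pos: [485.0, 156.5, 235.7]
eef_rot: [0.474, 1.57, 0.394]
wrist_force: [-1.2, 0.7, -0.0]
finger_gap: 94.0
```

```bash
cat >> h.py <<'E'
def snap(n,f,box=None,k=1):
    st=manip.read_state();i=manip.camera(n)[:,:,::-1]
    if box: i=i[box[0]:box[1],box[2]:box[3]]
    if k!=1:i=cv2.resize(i,None,fx=k,fy=k,interpolation=2)
    cv2.imwrite(f"pics/{f}.png",cv2.convertScaleAbs(np.ascontiguousarray(i),alpha=1.4));return st
E
python3 - <<'E'
from h import *
st=snap("wrist","w1");print(st["eef_pos"],st["eef_rot"],st["clock"],st["wrist_force"])
for t in("scale","fork"):
  for d in manip.outline_of(t,"wrist"):print(t,d["centre"],d["score"],d["pixels"].sum())
E
```

```text
[485.01779393 156.49249231 235.71793235] [0.47402017 1.57041894 0.39360157] 1.95 [-1.20174171  0.66704101 -0.00571447]
scale [204.3, 328.0] 0.76 2128
scale [106.6, 458.4] 0.75 1911
scale [372.7, 335.1] 0.67 846
fork [170.1, 343.2] 0.78 5521
fork [20.0, 478.0] 0.27 2116
```

View pics/w1.png

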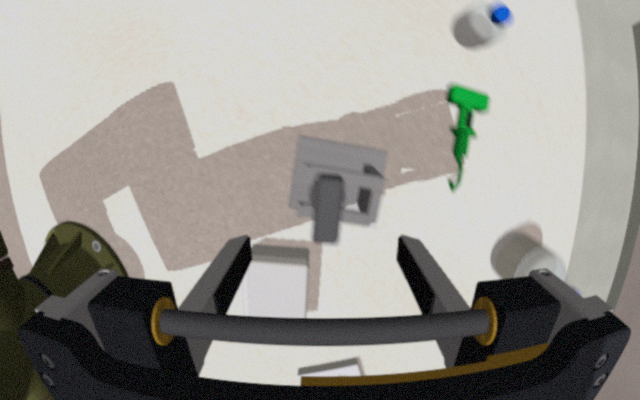

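The wrist view shows the scale's block at (210,328) on the fork at (170,340), with the green look-alike at (130,465) and the white box at (285,280). I'll fit the block model to the outline.

```bash
cat >> h.py <<'E'
def fit(mask,parts,x0,st,pr,steps=(15,15,.1)):
    from scipy.optimize import minimize
    def ren(v):
        o=np.zeros((800,1280),np.uint8);c,s=np.cos(v[2]),np.sin(v[2])
        for P in parts:
            W=[pr([v[0]+c*a-s*b,v[1]+s*a+c*b,z],st)[::-1] for a,b,z in P]
            cv2.fillPoly(o,[cv2.convexHull((np.array(W)*2*16+8).astype(np.int32))],1,shift=4)
        return o>0
    M=cv2.resize(mask.astype(np.uint8),(1280,800),interpolation=0)>0
    f=lambda v:1-(ren(v)&M).sum()/(ren(v)|M).sum()
    r=minimize(f,x0,method="Nelder-Mead",options=dict(initial_simplex=np.array([x0]+[[x0[j]+(steps[j] if i==j else 0) for j in range(3)] for i in range(3)]),xatol=.01,fatol=1e-5,maxiter=400))
    return r.x,1-r.fun,ren(r.x)
def box(x0,x1,y0,y1,z0,z1):return [(a,b,c) for a in(x0,x1) for b in(y0,y1) for c in(z0,z1)]
def cyl(r,z0,z1):return [(r*np.cos(t),r*np.sin(t),z) for t in np.linspace(0,6.28,32) for z in(z0,z1)]
E
python3 - <<'E'
from h import *
st=manip.read_state();img=manip.camera("wrist")
o=manip.outline_of("scale","wrist")
m=[d for d in o if np.hypot(d["centre"][0]-204,d["centre"][1]-328)<20][0]["pixels"].astype(bool)
ys,xs=np.where(m);print(xs.min(),xs.max(),ys.min(),ys.max())
print(img[150:245:6,328].mean(1).round().tolist(), img[215,300:350:2].mean(1).round().tolist(), img[188,300:350:2].mean(1).round().tolist())
bl=box(-12,12,-30,30,138,164)
r,q,ren=fit(m,[bl,cyl(11,106,138),cyl(19,100,106)],[484,157,-.08],st,wproj);print(r,q)
v=cv2.resize(img,(1280,800),interpolation=2)[:,:,::-1].copy()
c,_=cv2.findContours(ren.astype(np.uint8),0,1);cv2.drawContours(v,c,-1,(0,0,255),1)
c,_=cv2.findContours(cv2.resize(m.astype(np.uint8),(1280,800)),0,1);cv2.drawContours(v,c,-1,(0,255,0),1)
cv2.imwrite("pics/fit1.png",cv2.resize(cv2.convertScaleAbs(v[250:500,560:790],alpha=1.6),None,fx=2.4,fy=2.4))
E
```

```text
307 343 171 241
[98.0, 99.0, 97.0, 97.0, 35.0, 66.0, 66.0, 69.0, 69.0, 65.0, 69.0, 65.0, 65.0, 65.0, 65.0, 72.0] [105.0, 109.0, 107.0, 103.0, 99.0, 85.0, 56.0, 61.0, 62.0, 64.0, 63.0, 65.0, 67.0, 67.0, 62.0, 64.0, 64.0, 68.0, 61.0, 66.0, 97.0, 97.0, 96.0, 95.0, 98.0] [99.0, 99.0, 97.0, 94.0, 72.0, 68.0, 55.0, 51.0, 60.0, 67.0, 68.0, 68.0, 61.0, 63.0, 69.0, 68.0, 70.0, 68.0, 66.0, 63.0, 54.0, 71.0, 96.0, 99.0, 96.0]Traceback (most recent call last):
  File "<stdin>", line 8, in <module>
  File "h.py", line 47, in fit
    r=minimize(f,x0,method="Nelder-Mead",options=dict(initial_simplex=np.array([x0]+[[x0[j]+(steps[j] if i==j else 0) for j in range(3)] for i in range(3)]),xatol=.01,fatol=1e-5,maxiter=400))
    res = _minimize_neldermead(fun, x0, args, callback, bounds=bounds,
                               **options)
    fxcc = func(xcc)
    fx = function(np.copy(x), *(wrapper_args + args))
  File "h.py", line 46, in <lambda>
    f=lambda v:1-(ren(v)&M).sum()/(ren(v)|M).sum()
                  ~~~^^^
  File "h.py", line 42, in ren
    W=[pr([v[0]+c*a-s*b,v[1]+s*a+c*b,z],st)[::-1] for a,b,z in P]
       ~~^^^^^^^^^^^^^^^^^^^^^^^^^^^^^^^^^^
  File "h.py", line 13, in wproj
    m=manip.camera_model("wrist");st=st or manip.read_state();T=np.array(m["tool_from_camera"])
ValueError: time passes only in moves, steps and waits
```

```bash
sed -i 's/manip.camera_model(\("wrist"\|n\))/CM(\1)/' h.py; sed -i '3a import functools\nCM=functools.cache(lambda n:manip.camera_model(n))' h.py
cat >> h.py <<'E'
def overlay(img,ren,m,f,b,k=2.4):
    v=cv2.resize(img,(1280,800),interpolation=2)[:,:,::-1].copy()
    for q,col in((ren.astype(np.uint8),(0,0,255)),(cv2.resize(m.astype(np.uint8),(1280,800)),(0,255,0))):
        c,_=cv2.findContours(q,0,1);cv2.drawContours(v,c,-1,col,1)
    cv2.imwrite(f"pics/{f}.png",cv2.resize(cv2.convertScaleAbs(v[b[0]:b[1],b[2]:b[3]],alpha=1.6),None,fx=k,fy=k))
E
python3 - <<'E'
from h import *
st=manip.read_state();img=manip.camera("wrist")
o=manip.outline_of("scale","wrist")
m=[d for d in o if np.hypot(d["centre"][0]-204,d["centre"][1]-328)<20][0]["pixels"].astype(bool)
bl=box(-12,12,-30,30,138,164)
r,q,ren=fit(m,[bl,cyl(11,106,138),cyl(19,100,106)],[484,157,-.08],st,wproj);print(r,q)
o=manip.outline_of("fork","wrist");F=max(o,key=lambda d:d["score"])["pixels"].astype(bool)
F=cv2.morphologyEx((F|m).astype(np.uint8),cv2.MORPH_CLOSE,np.ones((9,9)))>0
r2,q2,ren2=fit(F,[bl,cyl(19,100,106),box(46,60,-24,24,0,100),box(-60,60,-50,50,0,8)],[490,155,-.23],st,wproj);print(r2,q2)
overlay(img,ren|ren2,m,"fit1",(250,500,560,790))
E
```

```text
[ 4.85978771e+02  1.59378062e+02 -1.26963618e-01] 0.9351615410236482
[ 4.90700203e+02  1.58267259e+02 -3.07636291e-01] 0.8276332234973298
```

View pics/fit1.png

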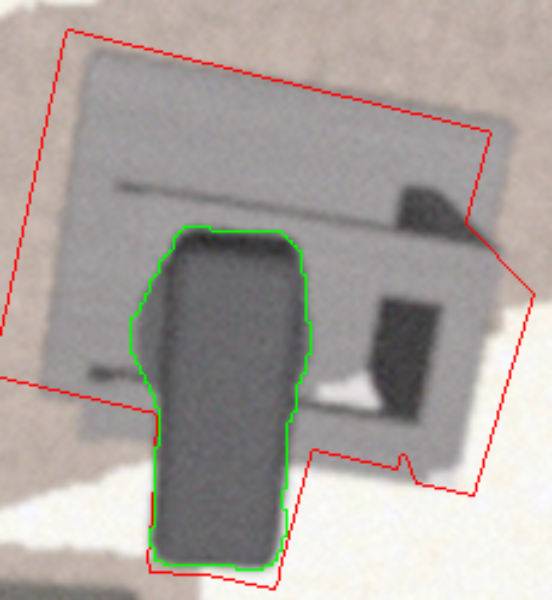

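The block fit is good: the scale's axis is at about (486,159.4) with yaw −0.127. The fork's foot model is off, but I don't need it, because I can return the scale to the pose where I grip it.

```bash
python3 - <<'E'
from h import *
plan([486,159.2,132],-0.127,4,0.094)
E
```

```text
[0.0259, 0.0002, 0.0006, 0.76, 0.0, -0.0, 0.094, 0.0259, 0.0002, 0.0006, 0.76, 0.0, -0.0, 0.094, 0.0259, 0.0002, 0.0006, 0.76, 0.0, -0.0, 0.094, 0.0259, 0.0002, 0.0006, 0.76, 0.0, -0.0, 0.094]
```

Request:
step_arm(commands=[0.026,0.0002,0.0006,0.76,0,0,0.094,0.026,0.0002,0.0006,0.76,0,0,0.094,0.026,0.0002,0.0006,0.76,0,0,0.094,0.026,0.0002,0.0006,0.76,0,0,0.094,0,0,0,0,0,0,0.094], squeeze=25)

```text
clock: 2.98
eef_pos: [485.5, 158.8, 130.3]
eef_rot: [-2.782, 1.568, -2.91]
wrist_force: [-0.6, 1.3, 0.8]
finger_gap: 94.1
```

Request:
step_arm(commands=[0,0,0,0,0,0,0.04,0,0,0,0,0,0,0.032,0,0,0,0,0,0,0.028,0,0,0,0,0,0,0.024,0,0,0,0,0,0,0.015])

```text
clock: 3.6
eef_pos: [486.6, 158.4, 131.5]
eef_rot: [0.271, 1.571, 0.142]
wrist_force: [0.8, -0.0, -0.1]
finger_gap: 47.4
```

Request:
step_arm(commands=[0,0,0,0,0,0,0.01,0,0,0,0,0,0,0.01,0,0,0,0,0,0,0.01])

```text
clock: 3.98
eef_pos: [486.6, 158.4, 131.4]
eef_rot: [-2.408, 1.571, -2.537]
wrist_force: [0.3, 0.1, -0.5]
finger_gap: 23.9
```

```bash
python3 - <<'E'
from h import *
st=snap("wrist","w2",(130,300,220,440),3)
M=R.from_euler("xyz",st["eef_rot"]).as_matrix();print(st["eef_pos"],np.arctan2(M[1,2],M[0,2]),st["clock"],st["wrist_force"],st["moment"],st["finger_gap"])
E
```

```text
[486.5934959  158.38125896 131.41272456] -0.1290769971055365 3.975 [ 0.34048481  0.14001771 -0.52580082] [-0.08560735  0.08583246  0.00289991] 23.859724441510746
```

Request:
step_arm(commands=[-0.005,0,0,0,0,0,0.01,-0.015,0,0,0,0,0,0.01,-0.025,0,0,0,0,0,0.01,-0.03,0,0,0,0,0,0.01,-0.03,0,0,0,0,0,0.01], squeeze=40)

```text
clock: 4.65
eef_pos: [486.6, 158.4, 238.5]
eef_rot: [0.368, 1.57, 0.239]
wrist_force: [-0.1, 0.4, -1.1]
finger_gap: 24.3
```

```bash
python3 - <<'E'
from h import *
st=manip.read_state();print(st["wrist_force"],st["finger_gap"])
plan([401,-242,245],0.2,10,0.01)
E
```

```text
[-0.08087341  0.41899887 -1.0900185 ] 24.32446923348495
[-0.0007, -0.0408, -0.0033, -1.89, 0.0, -0.0, 0.01, -0.0007, -0.0407, -0.0047, -1.89, 0.0, -0.0, 0.01, -0.0007, -0.0405, -0.006, -1.89, 0.0, -0.0, 0.01, -0.0007, -0.0403, -0.0073, -1.89, 0.0, -0.0, 0.01, -0.0007, -0.04, -0.0087, -1.89, 0.0, -0.0, 0.01]
[-0.0007, -0.0397, -0.01, -1.89, 0.0, -0.0, 0.01, -0.0007, -0.0394, -0.0113, -1.89, 0.0, -0.0, 0.01, -0.0007, -0.039, -0.0126, -1.89, 0.0, -0.0, 0.01, -0.0007, -0.0385, -0.0138, -1.89, 0.0, -0.0, 0.01, -0.0006, -0.0381, -0.0151, -1.89, 0.0, -0.0, 0.01]
```

Request:
step_arm(commands=[-0.002,-0.02,-0.0015,-1,0,0,0.01,-0.001,-0.041,-0.005,-1.9,0,0,0.01,-0.0005,-0.0405,-0.006,-1.9,0,0,0.01,-0.0005,-0.0403,-0.0073,-1.9,0,0,0.01,-0.0005,-0.04,-0.0087,-1.9,0,0,0.01])

```text
clock: 5.28
eef_pos: [445.1, -22.4, 242.1]
eef_rot: [-0.18, 1.569, -0.157]
wrist_force: [0.8, 1.2, -1.1]
finger_gap: 23.7
```

Request:
step_arm(commands=[-0.0005,-0.04,-0.01,-1.9,0,0,0.01,-0.0005,-0.0394,-0.0113,-1.9,0,0,0.01,-0.0005,-0.039,-0.0126,-1.9,0,0,0.01,-0.0005,-0.0385,-0.0138,-1.9,0,0,0.01,-0.0005,-0.038,-0.015,-1.9,0,0,0.01])

```text
clock: 5.9
eef_pos: [399.6, -222.3, 244.7]
eef_rot: [-0.759, 1.569, -0.571]
wrist_force: [-0.7, -0.4, -2.1]
finger_gap: 23.7
```

Request:
step_arm(commands=[0,-0.02,-0.0025,-0.9,0,0,0.01,0,0,0,0,0,0,0.01])

```text
clock: 6.15
eef_pos: [401.1, -241.9, 244.1]
eef_rot: [-0.802, 1.57, -0.602]
wrist_force: [0.6, 0.7, -1.3]
finger_gap: 23.8
```

```bash
python3 - <<'E'
from h import *
st=snap("wrist","w3")
M=R.from_euler("xyz",st["eef_rot"]).as_matrix();print(st["eef_pos"],np.arctan2(M[1,2],M[0,2]),st["clock"],st["wrist_force"],st["moment"],st["finger_gap"])
img=manip.camera("wrist")
for t in("stand","bucket","bail_mid"):
  for d in manip.outline_of(t,"wrist"):print(t,d["centre"],d["score"],d["pixels"].sum());np.save(f"{t}.npy",d["pixels"]) if d["score"]>.5 else 0
manip.camera("top")
for t in("stand","bucket","bail_mid"):
  for d in manip.outline_of(t,"top"):print("top",t,d["centre"],d["score"],d["pixels"].sum())
E
```

```text
[ 401.10204094 -241.90869261  244.10881118] 0.20067618312448335 6.15 [ 0.55108263  0.74664669 -1.28136389] [-0.06677368  0.001306    0.01823166] 23.813492854875836
stand [167.1, 366.6] 0.86 4198
bucket [190.2, 385.9] 0.87 2288
bail_mid [191.3, 381.0] 0.86 2365
bail_mid [256.4, 327.9] 0.23 4894
top stand [263.7, 434.8] 0.72 1435
top bucket [261.3, 452.0] 0.62 664
top bail_mid [260.7, 449.9] 0.66 670
```

View pics/w3.png

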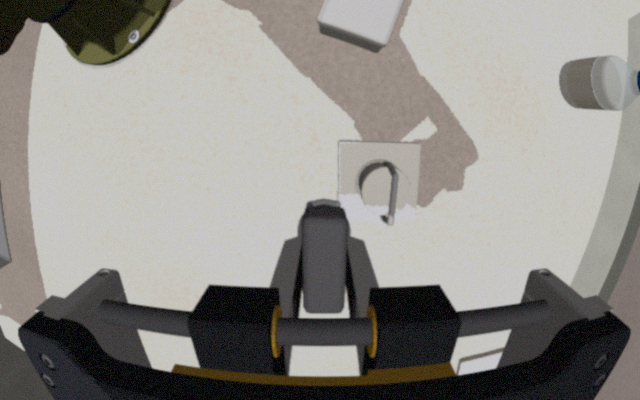

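The wrist view shows the stand at (170,375), the bucket at (190,386), and the bail bar from about (167,390) to (222,391). The scale is held well clear at (250,325).

```bash
python3 - <<'E'
from h import *
st=manip.read_state();img=manip.camera("wrist")
S=np.load("stand.npy").astype(bool);B=np.load("bucket.npy").astype(bool)
U=cv2.morphologyEx((S|B).astype(np.uint8),cv2.MORPH_CLOSE,np.ones((5,5)))>0
bar=[(a,b,z) for a in(-3.5,3.5) for b in(-28,28) for z in(102.5,109.5)]
bk=[cyl(28,16,60),cyl(30.5,58,70),bar,[(a,b,z) for a in(-3.5,3.5) for b in(-31,-25) for z in(50,106)],[(a,b,z) for a in(-3.5,3.5) for b in(31,25) for z in(50,106)]]
r,q,ren=fit(U,[box(-55,55,-55,55,0,20)]+bk[:3],[475,-228,.2],st,wproj);print("stand",r,q)
r2,q2,ren2=fit(B,bk,[475,-228,.15],st,wproj);print("bucket",r2,q2)
for p in ((167,390),(222,391)):print(watz(p,106))
overlay(img,ren2,B,"fit2",(270,480,650,870),2.7)
E
```

```text
stand [ 4.74550939e+02 -2.32029641e+02  1.89605938e-01] 0.9551598207898799
bucket [ 4.73543479e+02 -2.31396470e+02  1.95545443e-01] 0.9488308692460942
[ 463.13876022 -197.33174404  106.        ]
[ 479.89724799 -256.0363967   106.        ]
```

View pics/fit2.png

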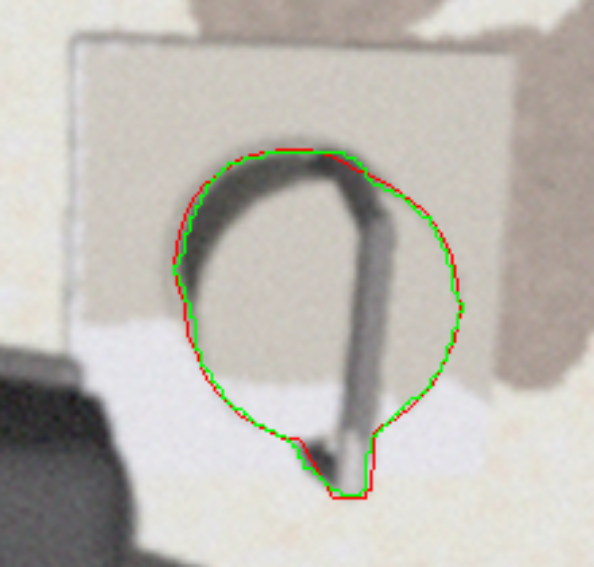

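```bash
python3 - <<'E'
from h import *
a,b=[watz((135+y/5.4,325+x/5.4),108)[:2] for x,y in((375,222),(349,470))]
d=a-b;y=np.arctan2(-d[0],d[1]);print(a,b,y,(a+b)/2)
print("line x at mid",a+(b-a)*((a[1]+231.6)/(a[1]-b[1])))
M=np.array([474,-231.5]);
for yw in(y,.17):
  u=np.array([np.cos(yw),np.sin(yw)]);print(yw,M-60*u)
E
```

```text
[ 469.73233681 -205.46042857] [ 477.79465709 -255.78990422] 0.1588413195520738 [ 473.76349695 -230.6251664 ]
line x at mid [ 473.91965635 -231.6       ]
0.1588413195520738 [ 414.75532683 -240.99045314]
0.17 [ 414.86491399 -241.65094094]
```

```bash
python3 - <<'E'
from h import *
plan([415,-242,191.4],.16,4,0.01)
plan([474,-232.4,191.4],.16,8,0.01,[415,-242,191.4],.16)
E
```

```text
[0.013, -0.001, 0.0033, 0.62, 0.0, 0.0, 0.01, 0.013, -0.0009, 0.0033, 0.62, 0.0, 0.0, 0.01, 0.013, -0.0009, 0.0033, 0.62, 0.0, 0.0, 0.01, 0.013, -0.0009, 0.0033, 0.62, 0.0, 0.0, 0.01]
[0.0, 0.0, 0.0075, 0.0, 0.0, 0.0, 0.01, 0.0, 0.0, 0.0075, 0.0, 0.0, 0.0, 0.01, 0.0, 0.0, 0.0075, 0.0, 0.0, 0.0, 0.01, 0.0, 0.0, 0.0075, 0.0, 0.0, 0.0, 0.01, 0.0, 0.0, 0.0075, 0.0, 0.0, 0.0, 0.01]
[0.0, 0.0, 0.0075, 0.0, 0.0, 0.0, 0.01, 0.0, 0.0, 0.0075, 0.0, 0.0, 0.0, 0.01, 0.0, 0.0, 0.0075, 0.0, 0.0, 0.0, 0.01]
```

Request:
step_arm(commands=[0.013,-0.001,0.0033,0.62,0,0,0.01,0.013,-0.0009,0.0033,0.62,0,0,0.01,0.013,-0.0009,0.0033,0.62,0,0,0.01,0.013,-0.0009,0.0033,0.62,0,0,0.01,0,0,0,0,0,0,0.01])

```text
clock: 7.28
eef_pos: [414.8, -242.1, 190.3]
eef_rot: [2.405, 1.569, 2.564]
wrist_force: [0.2, 0.7, -1.2]
finger_gap: 23.3
```

Request:
step_arm(commands=[0,0,0.006,0,0,0,0.01,0,0,0.008,0,0,0,0.01,0,0,0.006,0,0,0,0.01,0,0,0,0,0,0,0.01])

```text
clock: 7.78
eef_pos: [435.1, -239.0, 191.4]
eef_rot: [1.678, 1.571, 1.838]
wrist_force: [-0.2, 0.3, -1.3]
finger_gap: 23.8
```

```bash
python3 - <<'E'
from h import *
st=snap("wrist","w4",(110,290,270,430),4)
M=R.from_euler("xyz",st["eef_rot"]).as_matrix();print(st["eef_pos"],np.arctan2(M[1,2],M[0,2]),st["clock"],st["wrist_force"],st["finger_gap"])
p=np.array(st["eef_pos"]);
for nm,o in(("seat",[0,0,0]),("tip",[13*.987,13*.16,9])):print(nm,(wproj(p+[-.14,.9,-105.4]+np.array(o),st)-[110,270])*4)
for y in(-26,26):print("bar",(wproj([474-.16*y,-231.3+.987*y,106],st)-[110,270])*4)
E
```

```text
[ 435.07956966 -238.98897199  191.44620736] 0.15978168297492362 7.775 [-0.16155653  0.30149933 -1.33872537] 23.77019111666783
seat [367.73017115 215.4765255 ]
tip [378.12701814 271.65819807]
bar [497.72096524 387.33729422]
bar [275.77627558 396.61327609]
```

View pics/w4.png

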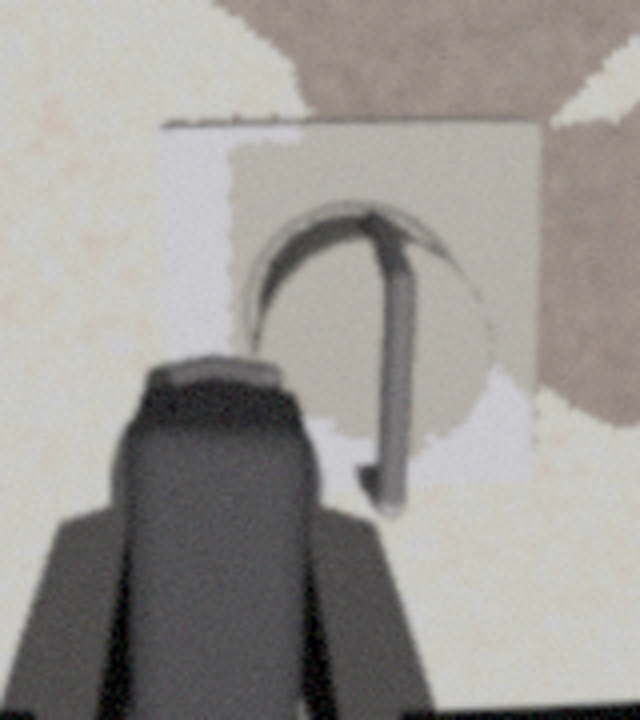

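The view shows the block at (200,430) in crop pixels and the bail bar vertical at column 395, so the yaws agree. The bar lies within about 1 px of my prediction. I'll go in under the bar.

Request:
step_arm(commands=[0,0,0.004,0,0,0,0.01,0,0,0.006,0,0,0,0.01,0,0,0.006,0,0,0,0.01,0,0,0.006,0,0,0,0.01,0,0,0.006,0,0,0,0.01])

```text
clock: 8.45
eef_pos: [462.8, -234.6, 191.4]
eef_rot: [2.092, 1.571, 2.251]
wrist_force: [-0.2, -0.1, -2.0]
finger_gap: 23.9
```

Request:
step_arm(commands=[0,0,0.006,0,0,0,0.01,0,0,0.004,0,0,0,0.01,0,0,0.0015,0,0,0,0.01,0,0,0,0,0,0,0.01])

```text
clock: 8.95
eef_pos: [473.7, -232.9, 191.4]
eef_rot: [2.667, 1.571, 2.826]
wrist_force: [-0.2, -0.5, -1.5]
finger_gap: 23.8
```

```bash
cat > q.py <<'E'
from h import *
f=[]
st=manip.read_state();M=R.from_euler("xyz",st["eef_rot"]).as_matrix();print(st["eef_pos"].round(1),np.arctan2(M[1,2],M[0,2]).round(4),M[:,0].round(4),st["clock"],st["wrist_force"].round(2),st["finger_gap"].round(1))
E
python3 q.py; python3 - <<'E'
from h import *
st=snap("side","s4",(120,200,320,420),6);manip.camera("wrist")
for d in manip.outline_of("bucket","wrist"):print(d["centre"],d["score"])
B=max(manip.outline_of("bucket","wrist"),key=lambda d:d["score"])["pixels"];np.save("b1.npy",B)
E
```

```text
[188.4, 326.4] 0.85Traceback (most recent call last):
  File "q.py", line 3, in <module>
    st=manip.read_state();M=R.from_euler("xyz",st["eef_rot"]).as_matrix();print(st["eef_pos"].round(1),np.arctan2(M[1,2],M[0,2]).round(4),M[:,0].round(4),st["clock"],st["wrist_force"].round(2),st["finger_gap"].round(1))
                                                                                                                                                                                                 ^^^^^^^^^^^^^^^^^^^^^^
AttributeError: 'float' object has no attribute 'round'
```

View pics/s4.png

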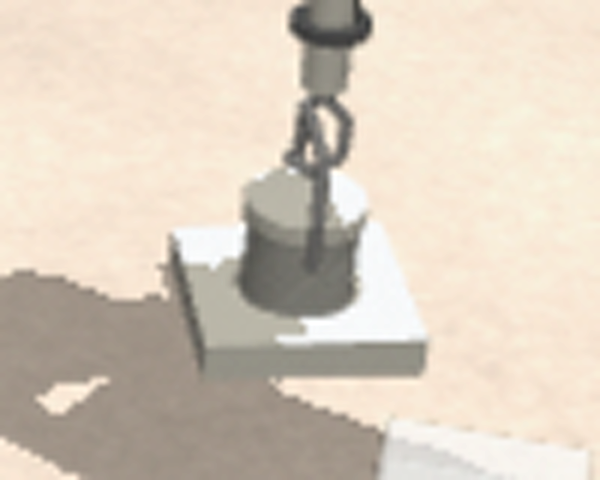

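The side crop shows the hook ring around the bar, with the tip at (290,155) on the far side and the shank at (350,130). The bar is inside the mouth, so I'll lift slowly.

Request:
step_arm(commands=[-0.003,0,0,0,0,0,0.01,-0.004,0,0,0,0,0,0.01,-0.004,0,0,0,0,0,0.01,-0.003,0,0,0,0,0,0.01,-0.002,0,0,0,0,0,0.01])

```text
clock: 9.78
eef_pos: [473.7, -232.9, 207.6]
eef_rot: [-0.753, 1.571, -0.594]
wrist_force: [0.4, 0.2, -1.4]
finger_gap: 23.9
```

Request:
step_arm(commands=[-0.002,0,0,0,0,0,0.01,-0.003,0,0,0,0,0,0.01,-0.003,0,0,0,0,0,0.01,-0.003,0,0,0,0,0,0.01,-0.003,0,0,0,0,0,0.01])

```text
clock: 10.4
eef_pos: [473.7, -232.9, 221.6]
eef_rot: [2.568, 1.571, 2.727]
wrist_force: [0.1, -0.5, -3.4]
finger_gap: 23.7
```

Request:
step_arm(commands=[-0.003,0,0,0,0,0,0.01,-0.003,0,0,0,0,0,0.01,-0.002,0,0,0,0,0,0.01,-0.002,0,0,0,0,0,0.01,-0.001,0,0,0,0,0,0.01])

```text
clock: 11.02
eef_pos: [473.7, -232.8, 232.5]
eef_rot: [2.575, 1.571, 2.734]
wrist_force: [0.3, -0.3, -3.8]
finger_gap: 23.7
```

```bash
sed -i 's/st\["finger_gap"\].round(1)/st["finger_gap"]/' q.py; python3 q.py; python3 - <<'E'
from h import *
snap("wrist","w5",(110,290,240,400),4)
E
python3 q.py
```

```text
[ 473.7 -232.8  232.5] 0.1593 [-1.e-04  0.e+00 -1.e+00] 11.025 [ 0.31 -0.27 -3.84] 23.737531842130025
[ 473.7 -232.9  232.6] 0.1592 [ 0. -0. -1.] 11.075 [ 0.14  0.22 -4.43] 23.846941527423887
```

View pics/w5.png

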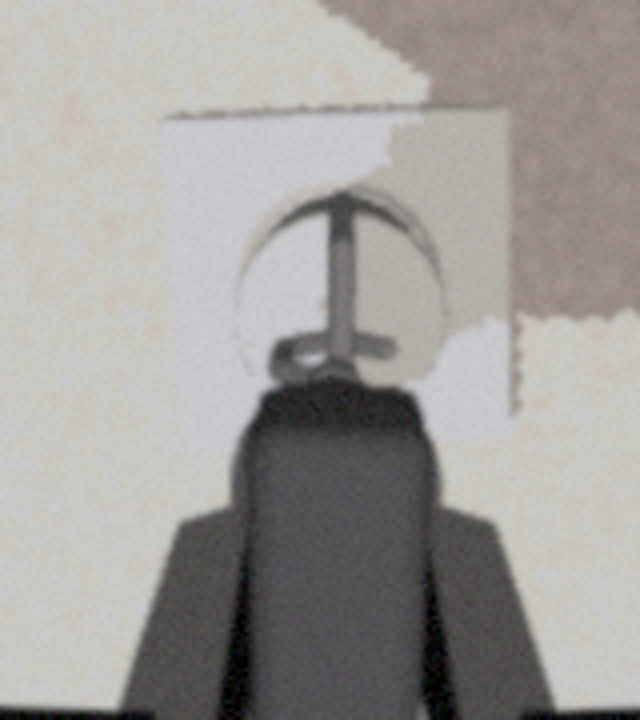

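The crop shows the bar at column 342 lying in the hook, with the tip at (380,345) and the bend at (290,355). Load is about 2.5 N at 25 mm of draw, as the spring rate predicts. I'll carry on slowly.

Request:
step_arm(commands=[-0.001,0,0,0,0,0,0.01,-0.002,0,0,0,0,0,0.01,-0.002,0,0,0,0,0,0.01,-0.002,0,0,0,0,0,0.01,-0.002,0,0,0,0,0,0.01])

```text
clock: 11.7
eef_pos: [473.6, -232.9, 241.5]
eef_rot: [2.636, 1.571, 2.795]
wrist_force: [0.2, 0.3, -3.8]
finger_gap: 23.5
```

Request:
step_arm(commands=[-0.002,0,0,0,0,0,0.01,-0.002,0,0,0,0,0,0.01,-0.002,0,0,0,0,0,0.01,-0.002,0,0,0,0,0,0.01,-0.001,0,0,0,0,0,0.01])

```text
clock: 12.32
eef_pos: [473.7, -232.9, 250.6]
eef_rot: [-0.483, 1.571, -0.323]
wrist_force: [0.2, 0.9, -5.5]
finger_gap: 23.7
```

```bash
cat > meas.py <<'E'
from h import *
from scipy.optimize import minimize_scalar
F=[]
for k in range(6):
    st=manip.read_state();F.append(st["wrist_force"][2]);img=manip.camera("wrist")
st=manip.read_state();img=manip.camera("wrist");z0=st["eef_pos"][2]
o=manip.outline_of("bucket","wrist")
print("TCPz %.1f"%z0,"F %.2f +- %.2f"%(np.mean(F),np.std(F)/6**.5),"load est",-np.mean(F)-1.35,"clock",st["clock"])
if o:
    B=o[0]["pixels"].astype(bool);occ=np.zeros_like(B);occ[200:]=1
    bar=box(-3.5,3.5,-28,28,102.5,109.5);bk=[cyl(28,16,60),cyl(30.5,58,70),bar]
    def E(h,x=474,y=-231.5,full=0):
        m=np.zeros((800,1280),np.uint8);yw=.16;c,s=np.cos(yw),np.sin(yw)
        for P in bk:
            W=[wproj([x+c*a-s*b,y+s*a+c*b,z+h],st)[::-1] for a,b,z in P];cv2.fillPoly(m,[cv2.convexHull((np.array(W)*32+8).astype(np.int32))],1,shift=4)
        M=cv2.resize(B.astype(np.uint8),(1280,800),interpolation=0)>0;m=m>0;v=np.zeros_like(m);v[:380]=1
        return 1-(m&M&v).sum()/((m|M)&v).sum()
    hs=np.arange(-8,40,1.);e=[E(h) for h in hs];i=int(np.argmin(e));print("h(xy fixed) %.1f iou %.3f"%(hs[i],1-e[i]))
    from scipy.optimize import minimize
    r=minimize(lambda v:E(*v),[hs[i],474,-231.5],method="Nelder-Mead",options=dict(initial_simplex=[[hs[i],474,-231.5],[hs[i]+4,474,-231.5],[hs[i],477,-231.5],[hs[i],474,-228.5]],maxiter=150));print("free",r.x.round(1),1-r.fun)
E
python3 meas.py
```

```text
TCPz 250.4 F -4.54 +- 0.19 load est 3.1946698214071714 clock 12.625
h(xy fixed) 10.0 iou 0.961
free [   3.7  473.7 -232.2] 0.9696802646085998
```

Request:
step_arm(commands=[-0.001,0,0,0,0,0,0.01,-0.0015,0,0,0,0,0,0.01,-0.0015,0,0,0,0,0,0.01,-0.0015,0,0,0,0,0,0.01,-0.0005,0,0,0,0,0,0.01])

```text
clock: 13.35
eef_pos: [473.7, -232.9, 256.6]
eef_rot: [-0.766, 1.571, -0.607]
wrist_force: [0.5, 0.1, -4.8]
finger_gap: 23.6
```

```bash
python3 meas.py; python3 - <<'E'
from h import *
snap("side","s6",(110,200,310,430),5);snap("wrist","w6",(110,290,240,400),4)
E
```

```text
TCPz 256.4 F -4.92 +- 0.17 load est 3.5698973149645448 clock 13.65
h(xy fixed) 5.0 iou 0.959
free [   7.9  473.2 -231.3] 0.9749603244577676
```

```bash
python3 - <<'E'
from h import *
a=cv2.imread("pics/w6.png");b=cv2.imread("pics/s6.png");c=cv2.imread("pics/w5.png");d=cv2.imread("pics/s4.png")
o=np.zeros((600,800,3),np.uint8)
for im,y,x,w,h in((c[:400],0,0,400,250),(a[:400],0,400,400,250),(d[:],252,0,400,320),(b,252,400,400,300)):o[y:y+h,x:x+w]=cv2.resize(im,(w,h),interpolation=cv2.INTER_AREA)
cv2.imwrite("pics/mos.png",o)
E
```

```text
(no output)
```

View pics/mos.png

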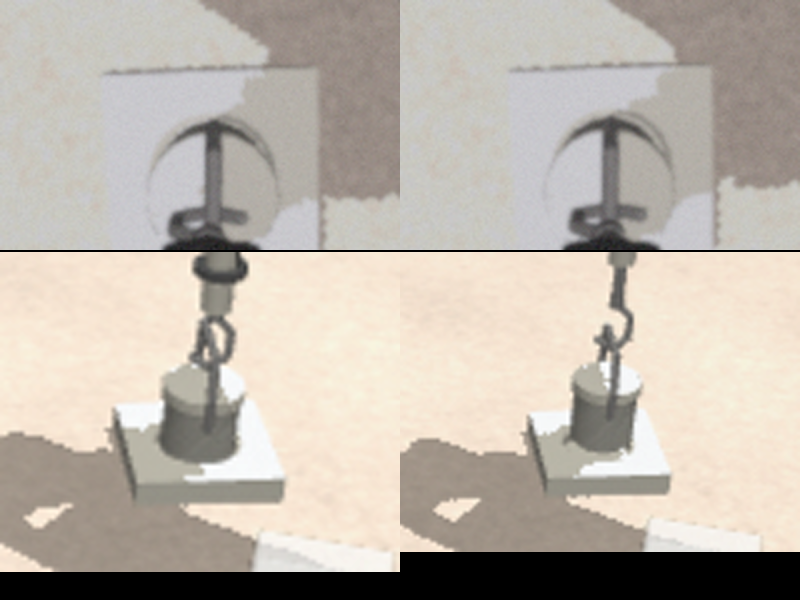

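The mosaic compares home (left) and now (right). The plunger is clearly drawn out and the bail is in the valley, but whether the foot has left the socket is unclear at this scale. I'll measure the rows of the cap and body edges in the side view.

```bash
cat > sidez.py <<'E'
from h import *
a=cv2.imread("pics/side0.png").astype(float)
b=np.mean([manip.camera("side")[:,:,::-1].astype(float) for _ in range(3)],0)
for z in (0,10,20):print("pred h",z,"cap far/near top, cap low near, body bottom", [proj("side",[474+x,-231.5+y,zz+z]).round(1).tolist() for x,y,zz in((0,-30.5,70),(0,30.5,70),(0,28,58),(0,28,20),(0,0,109))])
for nm,i in(("home",a),("now",b)):
    for c in (362,364,366,376,378):print(nm,c,i[145:185,c].mean(1).round().astype(int).tolist() if c<900 else 0)
E
python3 sidez.py
```

```text
pred h 0 cap far/near top, cap low near, body bottom [[147.3, 370.7], [157.9, 370.7], [161.0, 370.3], [171.9, 368.9], [140.8, 372.1]]
pred h 10 cap far/near top, cap low near, body bottom [[144.4, 371.1], [155.0, 371.1], [158.1, 370.6], [169.1, 369.3], [137.7, 372.5]]
pred h 20 cap far/near top, cap low near, body bottom [[141.5, 371.4], [151.9, 371.4], [155.1, 371.0], [166.3, 369.6], [134.6, 372.9]]
home 362 [162, 161, 161, 164, 167, 172, 172, 171, 167, 159, 101, 80, 76, 63, 57, 58, 59, 60, 63, 63, 64, 65, 66, 66, 67, 76, 113, 124, 138, 172, 173, 170, 149, 99, 98, 99, 100, 100, 111, 161]
home 364 [161, 162, 162, 167, 172, 173, 172, 172, 172, 172, 165, 115, 88, 86, 77, 66, 67, 67, 69, 71, 69, 72, 70, 72, 71, 71, 83, 123, 131, 172, 172, 169, 132, 99, 98, 98, 99, 106, 148, 160]
home 366 [162, 161, 156, 125, 124, 132, 131, 132, 132, 138, 172, 165, 117, 93, 91, 80, 72, 73, 74, 73, 75, 74, 76, 75, 75, 76, 81, 96, 131, 172, 172, 168, 132, 99, 98, 97, 98, 101, 117, 157]
home 376 [159, 160, 161, 163, 171, 171, 171, 172, 172, 172, 173, 171, 156, 100, 97, 87, 75, 74, 75, 79, 79, 79, 79, 79, 78
[... 527 characters left out ...]
 70, 70, 71, 72, 71, 72, 72, 73, 74, 93, 127, 126, 127, 126, 127, 133, 170, 167, 135, 101, 101, 101, 102, 109, 152, 164]
now 366 [126, 126, 126, 126, 126, 126, 121, 94, 93, 90, 70, 71, 73, 75, 74, 75, 76, 75, 75, 75, 76, 77, 79, 78, 89, 126, 127, 127, 134, 177, 176, 173, 135, 102, 101, 101, 101, 102, 119, 161]
now 376 [168, 167, 168, 170, 170, 169, 172, 163, 101, 104, 99, 80, 81, 79, 79, 79, 79, 83, 83, 82, 83, 81, 84, 99, 164, 133, 169, 164, 176, 176, 176, 171, 118, 101, 101, 101, 101, 112, 164, 163]
now 378 [176, 176, 176, 176, 176, 177, 174, 150, 105, 99, 84, 76, 82, 78, 82, 83, 82, 81, 80, 81, 80, 80, 78, 78, 108, 144, 177, 176, 177, 176, 177, 171, 118, 101, 101, 101, 101, 112, 165, 165]
```

The cap edges in the side view have moved up about 5.0 px, so the lift is about 17 mm and the foot is about 5 mm above the stand's top face. The body's bottom edge has risen too, so it hangs free. I'll raise it about 5 mm more and hold.

Request:
step_arm(commands=[-0.0007,0,0,0,0,0,0.01,-0.0013,0,0,0,0,0,0.01,-0.0015,0,0,0,0,0,0.01,-0.001,0,0,0,0,0,0.01,-0.0005,0,0,0,0,0,0.01])

```text
clock: 14.62
eef_pos: [473.7, -232.9, 261.5]
eef_rot: [-0.728, 1.571, -0.569]
wrist_force: [0.3, 0.1, -4.4]
finger_gap: 23.8
```

Request:
step_arm(commands=[0,0,0,0,0,0,0.01,0,0,0,0,0,0,0.01,0,0,0,0,0,0,0.01,0,0,0,0,0,0,0.01,0,0,0,0,0,0,0.01])

```text
clock: 15.25
eef_pos: [473.7, -232.9, 261.5]
eef_rot: [-1.378, 1.571, -1.219]
wrist_force: [-0.0, 0.2, -4.0]
finger_gap: 23.8
```

```bash
python3 meas.py|head -1; python3 sidez.py | grep now; python3 q.py
```

```text
TCPz 261.5 F -4.30 +- 0.10 load est 2.9508363183816404 clock 15.55
now 362 [127, 125, 107, 87, 83, 94, 97, 82, 82, 74, 74, 76, 69, 70, 66, 66, 67, 63, 64, 67, 83, 125, 127, 127, 127, 127, 127, 127, 127, 127, 127, 130, 148, 101, 101, 101, 102, 101, 114, 166]
now 364 [126, 126, 126, 122, 100, 87, 84, 74, 64, 64, 65, 66, 68, 69, 70, 71, 71, 71, 71, 72, 73, 83, 112, 127, 127, 127, 127, 127, 127, 134, 176, 168, 135, 101, 101, 101, 102, 109, 152, 164]
now 366 [126, 126, 127, 127, 123, 106, 94, 91, 79, 71, 71, 74, 75, 74, 75, 75, 75, 75, 76, 77, 78, 78, 78, 113, 127, 127, 127, 127, 134, 176, 176, 173, 135, 101, 101, 101, 101, 102, 120, 161]
now 376 [167, 167, 168, 168, 170, 167, 136, 104, 97, 86, 81, 81, 79, 80, 83, 84, 83, 83, 83, 82, 82, 83, 102, 173, 175, 170, 169, 165, 177, 177, 177, 171, 118, 101, 101, 101, 101, 112, 164, 163]
now 378 [176, 176, 176, 176, 176, 170, 108, 103, 98, 76, 75, 76, 82, 78, 83, 81, 81, 81, 81, 81, 83, 91, 74, 79, 108, 144, 177, 177, 176, 177, 177, 171, 118, 101, 102, 101, 101, 113, 165, 165]
[ 473.7 -232.9  261.5] 0.1593 [ 1.e-04 -0.e+00 -1.e+00] 15.8 [-0.62 -0.56 -3.41] 23.84105701514611
```

The force (2.95 N, giving about 31.7 mm of draw) and the image (6.45 px) both put the lift at 21.9 mm, so the foot is 9.9 mm above the stand. I'll hold here for more than 2 s.

Request:
step_arm(commands=[0,0,0,0,0,0,0.01,0,0,0,0,0,0,0.01,0,0,0,0,0,0,0.01,0,0,0,0,0,0,0.01,0,0,0,0,0,0,0.01])

```text
clock: 16.42
eef_pos: [473.7, -232.9, 261.5]
eef_rot: [-3.075, 1.571, -2.915]
wrist_force: [1.1, -0.3, -4.0]
finger_gap: 23.6
```

Request:
step_arm(commands=[0,0,0,0,0,0,0.01,0,0,0,0,0,0,0.01,0,0,0,0,0,0,0.01,0,0,0,0,0,0,0.01,0,0,0,0,0,0,0.01])

```text
clock: 17.05
eef_pos: [473.7, -232.8, 261.4]
eef_rot: [0.305, 1.571, 0.464]
wrist_force: [-0.1, 0.5, -5.6]
finger_gap: 24.2
```

Request:
step_arm(commands=[0,0,0,0,0,0,0.01,0,0,0,0,0,0,0.01,0,0,0,0,0,0,0.01,0,0,0,0,0,0,0.01,0,0,0,0,0,0,0.01])

```text
clock: 17.68
eef_pos: [473.7, -232.8, 261.5]
eef_rot: [0.742, 1.571, 0.901]
wrist_force: [0.3, -0.9, -5.8]
finger_gap: 23.6
```

Request:
step_arm(commands=[0,0,0,0,0,0,0.01,0,0,0,0,0,0,0.01,0,0,0,0,0,0,0.01,0,0,0,0,0,0,0.01,0,0,0,0,0,0,0.01])

```text
clock: 18.3
eef_pos: [473.7, -232.8, 261.4]
eef_rot: [-2.579, 1.571, -2.42]
wrist_force: [0.4, 0.2, -4.4]
finger_gap: 24.1
```

```bash
python3 meas.py
```

```text
TCPz 261.4 F -4.48 +- 0.13 load est 3.131614599265363 clock 18.6
h(xy fixed) 18.0 iou 0.954
free [  17.5  473.4 -232.7] 0.9719712336345196
```

Request:
step_arm(commands=[0.0007,0,0,0,0,0,0.01,0.0013,0,0,0,0,0,0.01,0.0015,0,0,0,0,0,0.01,0.0015,0,0,0,0,0,0.01,0.0015,0,0,0,0,0,0.01])

```text
clock: 19.32
eef_pos: [473.7, -232.9, 254.8]
eef_rot: [2.566, 1.571, 2.725]
wrist_force: [0.4, -0.2, -4.5]
finger_gap: 23.9
```

Request:
step_arm(commands=[0.0015,0,0,0,0,0,0.01,0.0015,0,0,0,0,0,0.01,0.0015,0,0,0,0,0,0.01,0.0015,0,0,0,0,0,0.01,0.0015,0,0,0,0,0,0.01])

```text
clock: 19.95
eef_pos: [473.7, -232.8, 247.3]
eef_rot: [2.489, 1.571, 2.649]
wrist_force: [-0.9, 0.3, -4.1]
finger_gap: 23.9
```

Request:
step_arm(commands=[0.0015,0,0,0,0,0,0.01,0.0015,0,0,0,0,0,0.01,0.0015,0,0,0,0,0,0.01,0.0013,0,0,0,0,0,0.01,0.0012,0,0,0,0,0,0.01])

```text
clock: 20.58
eef_pos: [473.7, -232.9, 240.4]
eef_rot: [2.455, 1.571, 2.614]
wrist_force: [0.1, -1.4, -4.3]
finger_gap: 23.7
```

Request:
step_arm(commands=[0.0012,0,0,0,0,0,0.01,0.0012,0,0,0,0,0,0.01,0.0012,0,0,0,0,0,0.01,0.0012,0,0,0,0,0,0.01,0.0012,0,0,0,0,0,0.01])

```text
clock: 21.2
eef_pos: [473.7, -232.9, 234.4]
eef_rot: [0.166, 1.571, 0.326]
wrist_force: [0.0, -0.5, -3.6]
finger_gap: 23.9
```

Request:
step_arm(commands=[0.002,0,0,0,0,0,0.01,0.002,0,0,0,0,0,0.01,0.002,0,0,0,0,0,0.01,0.002,0,0,0,0,0,0.01,0.001,0,0,0,0,0,0.01])

```text
clock: 21.82
eef_pos: [473.7, -232.9, 225.3]
eef_rot: [2.764, 1.571, 2.923]
wrist_force: [-0.2, 0.4, -2.6]
finger_gap: 23.9
```

```bash
python3 meas.py; python3 sidez.py | grep -E "(366|376)"; python3 q.py
```

```text
TCPz 225.5 F -3.21 +- 0.16 load est 1.8609432890053457 clock 22.125
h(xy fixed) -8.0 iou 0.953
free [  -9.3  473.2 -232.5] 0.9658436977909782
home 366 [162, 161, 156, 125, 124, 132, 131, 132, 132, 138, 172, 165, 117, 93, 91, 80, 72, 73, 74, 73, 75, 74, 76, 75, 75, 76, 81, 96, 131, 172, 172, 168, 132, 99, 98, 97, 98, 101, 117, 157]
home 376 [159, 160, 161, 163, 171, 171, 171, 172, 172, 172, 173, 171, 156, 100, 97, 87, 75, 74, 75, 79, 79, 79, 79, 79, 78, 78, 94, 158, 172, 172, 172, 166, 115, 98, 99, 98, 99, 109, 160, 159]
now 366 [165, 166, 162, 137, 126, 126, 125, 126, 126, 127, 127, 124, 99, 96, 92, 73, 73, 75, 75, 76, 77, 76, 76, 76, 76, 78, 82, 100, 127, 127, 126, 129, 135, 101, 101, 101, 101, 102, 120, 162]
now 376 [156, 158, 161, 158, 172, 172, 176, 177, 177, 177, 176, 176, 166, 103, 99, 98, 80, 79, 77, 78, 83, 83, 83, 82, 82, 83, 96, 162, 177, 176, 176, 171, 118, 101, 101, 102, 101, 113, 164, 163]
[ 473.7 -232.9  225.5] 0.1593 [ 1.e-04 -0.e+00 -1.e+00] 22.375 [-0.09 -0.52 -3.42] 24.07811178152884
```

It's home again: the edge rows match the first picture within 0.2 px. I'll lower to the entry height and back the hook out.

Request:
step_arm(commands=[0.002,0,0,0,0,0,0.01,0.0025,0,0,0,0,0,0.01,0.003,0,0,0,0,0,0.01,0.003,0,0,0,0,0,0.01,0.003,0,0,0,0,0,0.01])

```text
clock: 23.0
eef_pos: [473.7, -232.9, 211.8]
eef_rot: [-1.321, 1.571, -1.162]
wrist_force: [-0.2, -1.0, -1.7]
finger_gap: 24.0
```

Request:
step_arm(commands=[0.003,0,0,0,0,0,0.01,0.003,0,0,0,0,0,0.01,0.003,0,0,0,0,0,0.01,0.003,0,0,0,0,0,0.01,0.003,0,0,0,0,0,0.01])

```text
clock: 23.62
eef_pos: [473.7, -232.9, 196.8]
eef_rot: [-0.438, 1.571, -0.279]
wrist_force: [-0.2, -0.1, -1.1]
finger_gap: 23.8
```

Request:
step_arm(commands=[0.003,0,0,0,0,0,0.01,0.0025,0,0,0,0,0,0.01,0,0,0,0,0,0,0.01,0,0,0,0,0,0,0.01])

```text
clock: 24.12
eef_pos: [473.7, -232.9, 191.5]
eef_rot: [-0.653, 1.571, -0.493]
wrist_force: [1.2, 0.7, -2.1]
finger_gap: 23.7
```

```bash
python3 q.py; python3 - <<'E'
from h import *
snap("side","s8",(120,200,320,420),6)
E
```

```text
[ 473.7 -232.9  191.5] 0.1593 [ 1.e-04 -1.e-04 -1.e+00] 24.125 [ 1.18  0.66 -2.13] 23.688514676855068
```

View pics/s8.png

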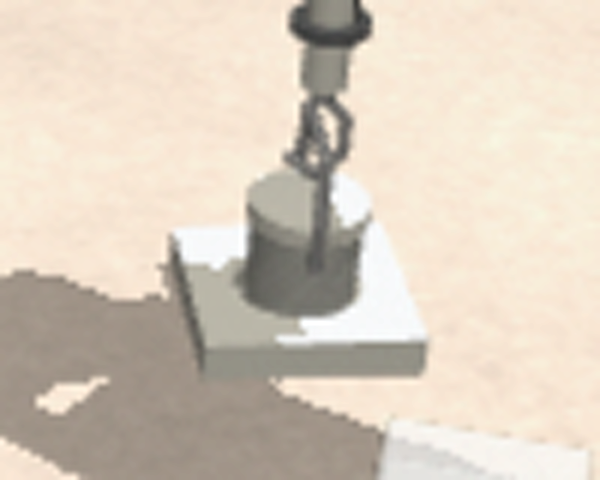

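The side crop matches the entry picture: the hook is clear around the bar and the bucket is upright in its stand. Backing out now.

Request:
step_arm(commands=[0,0,-0.002,0,0,0,0.01,0,0,-0.005,0,0,0,0.01,0,0,-0.006,0,0,0,0.01,0,0,-0.006,0,0,0,0.01,0,0,-0.007,0,0,0,0.01])

```text
clock: 24.8
eef_pos: [447.5, -237.1, 191.5]
eef_rot: [-1.126, 1.571, -0.967]
wrist_force: [-0.0, 0.2, -0.7]
finger_gap: 23.8
```

Request:
step_arm(commands=[0,0,-0.008,0,0,0,0.01,0,0,-0.01,0,0,0,0.01,0,0,-0.01,0,0,0,0.01,0,0,-0.008,0,0,0,0.01,-0.01,0,-0.002,0,0,0,0.01])

```text
clock: 25.42
eef_pos: [409.8, -243.0, 201.5]
eef_rot: [2.388, 1.57, 2.547]
wrist_force: [-0.1, 0.1, -2.0]
finger_gap: 23.9
```

Request:
step_arm(commands=[-0.02,0,0,0,0,0,0.01,-0.02,0,0,0,0,0,0.01,-0.01,0,0,0,0,0,0.01,0,0,0,0,0,0,0.01])

```text
clock: 25.92
eef_pos: [410.7, -243.1, 251.9]
eef_rot: [-0.756, 1.57, -0.597]
wrist_force: [-0.2, -0.3, -1.0]
finger_gap: 23.8
```

```bash
python3 q.py; python3 sidez.py | grep -E "(366|376)"; python3 - <<'E'
from h import *
plan([486.6,158.4,241.5],-.129,11,.01)
E
```

```text
[ 410.7 -243.1  251.9] 0.1594 [ 9.e-04 -6.e-04 -1.e+00] 25.925 [-0.22 -0.26 -1.02] 23.820142664298505
home 366 [162, 161, 156, 125, 124, 132, 131, 132, 132, 138, 172, 165, 117, 93, 91, 80, 72, 73, 74, 73, 75, 74, 76, 75, 75, 76, 81, 96, 131, 172, 172, 168, 132, 99, 98, 97, 98, 101, 117, 157]
home 376 [159, 160, 161, 163, 171, 171, 171, 172, 172, 172, 173, 171, 156, 100, 97, 87, 75, 74, 75, 79, 79, 79, 79, 79, 78, 78, 94, 158, 172, 172, 172, 166, 115, 98, 99, 98, 99, 109, 160, 159]
now 366 [165, 165, 162, 144, 126, 126, 126, 126, 127, 127, 127, 124, 109, 95, 92, 82, 72, 74, 76, 75, 76, 75, 75, 75, 75, 77, 81, 101, 127, 127, 126, 125, 113, 101, 101, 101, 101, 101, 104, 103]
now 376 [159, 158, 158, 160, 168, 124, 123, 126, 126, 127, 127, 126, 123, 104, 98, 94, 78, 78, 77, 77, 77, 76, 75, 74, 73, 73, 79, 115, 127, 126, 126, 125, 107, 101, 101, 101, 101, 103, 105, 104]
[0.0009, 0.0349, 0.0126, 1.5, -0.01, -0.0, 0.01, 0.0009, 0.0352, 0.0117, 1.5, -0.01, -0.0, 0.01, 0.0009, 0.0355, 0.0108, 1.5, -0.01, -0.0, 0.01, 0.0009, 0.0358, 0.0099, 1.5, -0.01, -0.0, 0.01, 0.0009, 0.036, 0.0089, 1.5, -0.01, -0.0, 0.01]
[0.0009, 0.0363, 0.008, 1.5, -0.01, -0.0, 0.01, 0.0008, 0.0365, 0.007, 1.5, -0.01, -0.0, 0.01, 0.0008, 0.0366, 0.0061, 1.5, -0.01, -0.0, 0.01, 0.0008, 0.0368, 0.0051, 1.5, -0.01, -0.0, 0.01, 0.0008, 0.0369, 0.0041, 1.5, -0.01, -0.0, 0.01]
[0.0008, 0.037, 0.0032, 1.5, -0.01, -0.0, 0.01]
```

Request:
step_arm(commands=[0,0.0175,0.0063,0.75,0,0,0.01,0.0009,0.035,0.012,1.5,0,0,0.01,0.0009,0.0355,0.011,1.5,0,0,0.01,0.0009,0.0355,0.0105,1.5,0,0,0.01,0.0009,0.036,0.0095,1.5,0,0,0.01])

```text
clock: 26.7
eef_pos: [441.5, -77.7, 247.2]
eef_rot: [2.818, 1.57, 2.858]
wrist_force: [-0.9, -0.2, -2.0]
finger_gap: 23.9
```

Request:
step_arm(commands=[0.0009,0.036,0.0085,1.5,0,0,0.01,0.0009,0.0365,0.0075,1.5,0,0,0.01,0.0009,0.0365,0.0065,1.5,0,0,0.01,0.0009,0.0365,0.0055,1.5,0,0,0.01,0.0009,0.037,0.0045,1.5,0,0,0.01])

```text
clock: 27.32
eef_pos: [476.0, 104.6, 242.7]
eef_rot: [-2.823, 1.57, -2.913]
wrist_force: [0.1, 0.3, -1.9]
finger_gap: 24.3
```

Request:
step_arm(commands=[0.0009,0.037,0.0037,1.5,0,0,0.01,0.0005,0.0185,0.0015,0.75,0,0,0.01,0,0,0,0,0,0,0.01,0,0,0,0,0,0,0.01])

```text
clock: 27.82
eef_pos: [486.5, 157.5, 241.6]
eef_rot: [-2.578, 1.57, -2.706]
wrist_force: [0.8, 0.1, -1.1]
finger_gap: 23.8
```

```bash
python3 q.py; python3 - <<'E'
from h import *
plan([486.6,158.4,144],-.129,4,.01)
snap("wrist","w9",(110,290,240,400),4)
E
```

```text
[486.5 157.5 241.6] -0.1287 [-7.e-04 -3.e-04 -1.e+00] 27.825 [ 0.78  0.07 -1.08] 23.82124774466945
[0.0244, 0.0002, 0.0, 0.0, -0.01, 0.01, 0.01, 0.0244, 0.0002, -0.0, 0.0, -0.01, 0.01, 0.01, 0.0244, 0.0002, -0.0, 0.0, -0.01, 0.01, 0.01, 0.0244, 0.0002, -0.0, 0.0, -0.01, 0.01, 0.01]
```

Request:
step_arm(commands=[0.012,0.0009,0,0,0,0,0.01,0.022,0,0,0,0,0,0.01,0.025,0,0,0,0,0,0.01,0.022,0,0,0,0,0,0.01,0.014,0,0,0,0,0,0.01])

```text
clock: 28.5
eef_pos: [486.3, 158.5, 145.4]
eef_rot: [-2.751, 1.569, -2.88]
wrist_force: [1.1, 0.8, -2.5]
finger_gap: 23.6
```

Request:
step_arm(commands=[0.004,0,0,0,0,0,0.01,0.003,0,0,0,0,0,0.01,0.003,0,0,0,0,0,0.01,0.002,0,0,0,0,0,0.01,0,0,0,0,0,0,0.01])

```text
clock: 29.12
eef_pos: [486.8, 159.0, 135.0]
eef_rot: [-0.077, 1.571, -0.205]
wrist_force: [-0.3, -0.2, -1.3]
finger_gap: 23.8
```

```bash
python3 q.py; python3 meas.py | head -1
```

```text
[486.8 159.  135. ] -0.1287 [ 1.e-04 -0.e+00 -1.e+00] 29.125 [-0.3  -0.22 -1.27] 23.790058236856456
TCPz 135.0 F -1.52 +- 0.08 load est 0.16652324776081384 clock 29.425
```

Request:
step_arm(commands=[0.001,-0.0005,0,0,0,0,0.01,0.001,0,0,0,0,0,0.01,0.001,0,0,0,0,0,0.01,0.0005,0,0,0,0,0,0.01,0,0,0,0,0,0,0.01])

```text
clock: 30.15
eef_pos: [486.8, 158.5, 131.5]
eef_rot: [0.854, 1.571, 0.725]
wrist_force: [-0.0, -0.4, -1.5]
finger_gap: 24.0
```

```bash
python3 meas.py | head -1; python3 q.py
```

```text
TCPz 131.5 F -1.40 +- 0.14 load est 0.05219170989565791 clock 30.45
[486.7 158.5 131.4] -0.1287 [-0. -0. -1.] 30.55 [ 0.96  0.06 -1.81] 23.903450928055015
```

Request:
step_arm(commands=[0.0004,0,0,0,0,0,0.01,0.0003,0,0,0,0,0,0.01,0,0,0,0,0,0,0.01])

```text
clock: 30.92
eef_pos: [486.8, 158.5, 131.4]
eef_rot: [0.373, 1.57, 0.245]
wrist_force: [-3.6, -0.9, 6.0]
finger_gap: 23.9
```

```bash
python3 meas.py | head -1
```

```text
TCPz 131.3 F 6.70 +- 0.18 load est -8.047671735830559 clock 31.225
```

The collar is seated: the force rose to +6.7 N. I'll ease off slightly, then release.

Request:
step_arm(commands=[-0.0005,0,0,0,0,0,0.01,0,0,0,0,0,0,0.01,0,0,0,0,0,0,0.026,0,0,0,0,0,0,0.03,0,0,0,0,0,0,0.04])

```text
clock: 31.95
eef_pos: [486.7, 158.5, 131.2]
eef_rot: [-2.838, 1.571, -2.967]
wrist_force: [0.1, -0.1, 0.4]
finger_gap: 37.0
```

Request:
step_arm(commands=[0,0,0,0,0,0,0.06,0,0,0,0,0,0,0.06,0,0,0,0,0,0,0.06,0,0,0,0,0,0,0.06,0,0,0,0,0,0,0.06])

```text
clock: 32.58
eef_pos: [486.7, 158.5, 131.2]
eef_rot: [-1.913, 1.571, -2.041]
wrist_force: [-0.4, 0.0, -0.1]
finger_gap: 59.8
```

```bash
python3 q.py
```

```text
[486.7 158.5 131.2] -0.1287 [-0. -0. -1.] 32.575 [-0.39  0.01 -0.05] 59.78424014804066
```

Request:
step_arm(commands=[-0.005,0,0,0,0,0,0.06,-0.02,0,0,0,0,0,0.06,-0.03,0,0,0,0,0,0.06,-0.035,0,0,0,0,0,0.06,-0.02,0,0,0,0,0,0.06])

```text
clock: 33.2
eef_pos: [487.0, 158.6, 243.4]
eef_rot: [0.379, 1.569, 0.251]
wrist_force: [-0.5, 0.8, -0.8]
finger_gap: 59.8
```

```bash
python3 q.py; python3 - <<'E'
from h import *
st=manip.read_state();img=manip.camera("wrist")
o=manip.outline_of("scale","wrist");o=[d for d in o if 280<d["centre"][1]<380];print([(d["centre"],d["score"]) for d in o])
m=o[0]["pixels"].astype(bool)
print(fit(m,[box(-12,12,-30,30,138,164),cyl(11,106,138),cyl(19,100,106)],[486,159,-.12],st,wproj)[:2])
s=manip.camera("side")[:,:,::-1];t=manip.camera("top")[:,:,::-1]
a=cv2.imread("pics/side0.png");o=np.zeros((600,780,3),np.uint8)
o[:270,:390]=cv2.resize(a[130:290,310:430],(390,270)) if 0 else cv2.resize(a[200:290,310:440],(390,270),interpolation=2)
o[:270,390:]=cv2.resize(s[200:290,310:440],(390,270),interpolation=2)
o[280:595,:390]=cv2.resize(s[125:230,300:430],(390,315),interpolation=2);o[280:595,390:]=cv2.resize(img[100:260,240:438][:,:,::-1],(390,315),interpolation=2)
cv2.imwrite("pics/fin.png",cv2.convertScaleAbs(o,alpha=1.4))
E
```

```text
[487.  158.6 243.4] -0.1287 [ 2.2e-03  6.0e-04 -1.0e+00] 33.2 [-0.48  0.77 -0.83] 59.83856865682183
[([204.9, 326.8], 0.93)]
(array([ 4.86699821e+02,  1.59568355e+02, -1.38722085e-01]), np.float64(0.9096428571428572))
```

The picture limit is reached, so the final check will be numeric.

```bash
python3 - <<'E'
from h import *
a=cv2.imread("pics/side0.png");b=manip.camera("side")[:,:,::-1].copy()
for nm,(r0,r1,c0,c1) in dict(scale=(200,262,350,385),fork=(225,285,325,385),bucket=(135,182,348,392)).items():
    g=[cv2.GaussianBlur(x[r0:r1,c0:c1],(0,0),.8).mean(2).astype(np.float32) for x in(a,b)]
    big=b[r0-6:r1+6,c0-6:c1+6].mean(2).astype(np.float32);m=cv2.matchTemplate(big,a[r0:r1,c0:c1].mean(2).astype(np.float32),cv2.TM_CCOEFF_NORMED);_,v,_,l=cv2.minMaxLoc(m);print(nm,v,"shift col,row",l[0]-6,l[1]-6)
for t in("scale","bucket","bottle","small_bottle","tip_box","hook_seat"):print(t,[(np.round(d["centre"]).tolist(),round(d["score"],2)) for d in manip.find_in(t,"side")])
E
python3 sidez.py | grep -E "(366|376)"; python3 q.py
```

```text
scale 0.8676741123199463 shift col,row 0 0
fork 0.7574492692947388 shift col,row 0 0
bucket 0.5837722420692444 shift col,row 0 0
scale [([224.0, 367.0], 0.75), ([282.0, 272.0], 0.6)]
bucket [([156.0, 372.0], 0.6)]
bottle [([190.0, 246.0], 0.93)]
small_bottle [([325.0, 244.0], 0.56)]
tip_box [([216.0, 395.0], 0.94)]
hook_seat [([247.0, 284.0], 0.59), ([256.0, 368.0], 0.47)]
home 366 [162, 161, 156, 125, 124, 132, 131, 132, 132, 138, 172, 165, 117, 93, 91, 80, 72, 73, 74, 73, 75, 74, 76, 75, 75, 76, 81, 96, 131, 172, 172, 168, 132, 99, 98, 97, 98, 101, 117, 157]
home 376 [159, 160, 161, 163, 171, 171, 171, 172, 172, 172, 173, 171, 156, 100, 97, 87, 75, 74, 75, 79, 79, 79, 79, 79, 78, 78, 94, 158, 172, 172, 172, 166, 115, 98, 99, 98, 99, 109, 160, 159]
now 366 [175, 175, 172, 154, 142, 143, 143, 149, 186, 186, 186, 179, 125, 101, 98, 88, 76, 78, 80, 80, 81, 81, 80, 80, 80, 81, 87, 106, 142, 186, 187, 183, 143, 106, 107, 108, 107, 109, 126, 170]
now 376 [169, 169, 168, 170, 183, 182, 182, 186, 186, 186, 186, 186, 180, 122, 108, 99, 84, 83, 82, 81, 83, 87, 87, 86, 86, 85, 101, 171, 187, 187, 186, 181, 125, 107, 107, 107, 107, 119, 174, 172]
[486.7 158.5 241.1] -0.1288 [-2.e-04 -0.e+00 -1.e+00] 33.9 [-0.79 -0.34  0.07] 59.749663021467775
```

All checks agree: the scale hangs in the fork within about 1 mm of where it began, the bucket is home, and the gripper is clear.

```bash
python3 -c "
from cell import manip
print(manip.sign_off())"
```

```text
the job is handed in; nothing more can be done
None
```

The job is done and handed in at about 34 s of the 72 s allowed.

**What I did:**
- I took the grey scale from its fork and hooked the bail.
- I raised the bucket slowly to a lift of about 22 mm, which put its foot about 10 mm above the stand's top face, and held it still for about 4 s. The load was about 3.0 N, roughly 0.30 kg.
- I lowered the bucket home, unhooked it, hung the scale back in the fork and released it.

**Last checks:**
- **Bucket:** its edges in the side view match the first picture to within about 0.3 px, or roughly 1 mm.
- **Scale:** the wrist-camera fit puts it at (486.7, 159.6) mm with yaw −0.139 rad. It began at (486.0, 159.4) mm and −0.127 rad.
- **Gripper:** it is open and about 80 mm above the scale, with the wrist force near zero.

**What disagreed or was weak:**
- **Lift height:** the wrist-camera outline fit gave about 18 mm at the hold and was unreliable elsewhere. I relied on the side-view edges and the wrist force, which both gave 21.9 mm.
- **Seating force:** about 8 N was pressed onto the fork for a moment as the collar seated, and I eased it off before releasing.
- **Template match:** the final match on the bucket scored only 0.58, though it showed no shift. I put the low score down to changed shadows.
- **Last picture:** I could not view it because the limit was reached, so the final checks are numeric only.

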